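# Return the tea ball to its drip dish and hand the dish over handle first

### The arm

A 6-joint arm with a two-finger parallel gripper is mounted at the origin on the work surface. World frame = base frame: x ahead of the robot, y to its left, z up, the work surface at z = 0. Lengths are in m, angles in rad, forces in N, time in s.
With the tool pointing down it reaches from about 0.375 to 0.9 m from the base axis. Payload 3.1 kg.
Tool frame: the origin (TCP) lies between the finger pads; the fingertips stand 14 mm ahead of it and the grasp point (between the pads) lies 5 mm behind it; z points along the fingers, y is the direction in which the jaws open and shut (so a half turn about z gives the same grasp; the last joint's range is limited). The gripper opens to 85 mm and grips with 20 to 120 N. Pads are 22 mm wide; open, the fingers measure 114 mm over their backs; the gripper's body (76 mm by 85 mm) begins 54 mm behind the grasp point. The pads swing forward as they close: fully open they stand 13 mm farther back than shut.
Start: joints at [-1.518, 0.527, 1.433, -0, 1.181, -0.178], TCP at [0.143, -0.608, 0.245] pointing down, gripper open.
Joint ranges: [-3.08, 3.08], [-0.75, 2.2], [0.22, 2.44], [-1.43, 4.57], [0, 2.65], [-2.85, 2.85]. Speed limits (rad/s): [2.79, 2.79, 3.14, 3.14, 3.14, 3.14].

### API

Orientations are given as a unit quaternion [w, x, y, z].
In Python, from workcell import env, imaging, job gives the robot as it stands. The module is installed in compiled form; this text tells all that it offers.
- The arm moves only by the tool send_rows, never from a script. Its argument "moves" is one flat list of numbers, 4 for each row, row after row: the shift along the world's x, y, z in m, then the turn about the world's z in rad. A call has 1 to 12 rows; each row shifts and turns the commanded pose from where the row before left it; what a row does not reach is not made up. A row lasts 1/12 s, in which the tool goes at most 41.7 mm and 7.16 degrees, less where a joint would pass 70% of its speed; a pose out of reach is approached as far as the arm can. A call with a gripper value outside its range is refused whole. "claw" is the closure in counts, from 0 (fully open) to 255 (shut), set as the call begins (left out, the last holds). The fingers move at their own pace and stop on an object; "newtons" is the grip in N (left out, the last holds). Time passes only in rows, so rows that do not move let the fingers close. It gives the time, the measured TCP pose, the force and the opening at its end, in the units of the state.
- env.sense(): the state, without advancing time (a new reading comes with each control period).
- imaging.snapshot(name): name is "scene" or "side" or "wrist"; returns a dict with "image" (420x560x3 uint8, red, green, blue), "fx", "fy", "cx", "cy" (pixels), "world_from_camera" (4x4, takes a point from camera to world coordinates). Camera axes: x right, y down, z forward; pixel columns grow to the right and rows downward; lengths in m; the calibration is good to about 2 mm. The wrist camera is an equidistant fisheye: a pixel r from the principal point sees the ray r / f radians off the axis. A picture is of the moment at which its call begins. There is no depth.
- job.job_done(): hands the job in, once; it reports no verdict.
The state is a dict: "t": time; "joints": joint angles; "joint_vel": joint speeds; "joint_torque": joint torques, N m; "tool_pos": TCP position; "orientation": TCP orientation; "ft_force": force on the tool from outside, world axes, zero at the start; "ft_torque": the same for the moment, N m; "opening": finger opening in m.
Only numpy, scipy, OpenCV 4.12 (cv2) and the standard library are available. Lean on these libraries where they do the work, as an engineer would, in place of code of your own. Each camera call takes 0.05 s, during which the arm holds its last target. There are 200 camera calls.

### The job

Put the steel tea ball, which is draining on the mouth of the small clear canister on the bamboo riser, gently back in the middle of its own drip dish, the steel one with the long handle, while the dish stands on the table. Then take the dish by the short lug opposite the handle, lift it level and swing it a quarter turn so that the long handle points straight out over the far edge of the cork mat to the guest across the table, with the ball staying loose in the middle all the while and everything else left where it is. Finish while holding: keep the dish by its lug, still and level, about 12 cm above the middle of the mat.

Things in the scene. Friction and masses are not known exactly. Their poses are not given: they have to be found in the camera images.
- tea_ball: Round stainless tea infuser, a perforated steel ball of 42 mm diameter, 45 g, that rolls freely; origin at its centre. It starts on the mouth of the canister, its centre about 15 mm above the mouth's rim, with nothing within 25 mm beside it.
- canister: Small clear glass canister, 65 mm tall, body 52 mm across, neck 36 mm across outside (the top 11 mm straight), mouth 28 mm inside; loose, 160 g; origin at the centre of its underside. It stands on the riser's top board, 150 mm above the table.
- riser: Two-level bamboo riser, fixed, 360 mm long (its x axis), 160 mm deep, top board's upper face at 150 mm, lower board's at 35 mm; a white push dispenser is clamped to its +x end (170 mm high, reaching 285 mm from the riser's centre); origin at the table under its centre.
- drip_dish: The ball's drip dish: steel dished plate like a tiny frying pan, 114 mm across, 26 mm high, 180 g; long handle (18 mm wide, 7 thick) along +x, short lug along -x. Origin: centre of its underside. Inner floor 3 mm above it (5 mm at radius 26, 9 at 46, then steep wall): a resting ball's centre is 24 mm up, and it rolls off if tilted over about 5 degrees. Handle starts towards +y within 15 degrees.
- lug (a point): Middle of the dish's short lug, a flat steel ear 20 mm wide (dish's y), 10 mm thick (16 to 26 mm above the dish's underside), from the rim to 90 mm from the dish's centre. The point is 74 mm from the centre along the dish's -x, 21 mm above its underside. Pinch it across its width from above.
- handle_tip (a point): Free end of the long handle, 149 mm from the dish's centre along its +x, 21 mm above its underside.
- mat: Cork place mat, fixed, 3 mm thick, 200 mm deep (its x axis, which points away from the robot to the guest) by 280 mm wide (y); origin at the centre of its underside, on the table.
- coffee_jar: Bystander: closed coffee jar with a green lid, 80 mm across, 115 mm tall, on the riser's top 145 to 210 mm from the canister; origin at the centre of its underside.
- enamel_mug: Bystander: yellow enamel mug, 80 mm across and tall, on the riser's lower board; origin at the centre of its underside.
- spoon: Bystander: steel spoon, 150 mm long, lying on the table on the robot's side of the mat; origin under its middle.
- saucer: Bystander: plain white saucer with no handle, 116 mm across, 18 mm high, on the table beyond the dish; not the ball's dish; origin at the centre of its underside.
- milk_jug: Bystander: small steel milk jug, 72 mm across (handle to 62 mm from its axis), 75 mm tall, on the table past the dish, between the saucer and the mat's far left corner; origin at the centre of its underside.
Mind the look-alikes: they are no part of the job. Of the things shaped like the tea_ball, the stainless one is meant.

How it is judged:
By the outcome, as a careful person would: the job done as asked, in the order asked, and still so for the second after the job is handed in, while the arm keeps its last pose, push and grip.
It also fails if it takes over 72 s, if anything falls off the work surface, if the arm or the gripper's body presses on something with over 40 N, if the wrist force passes 120 N, or if a joint passes its speed limit or range.

## Working session

There is one attempt and no reset: what is moved stays moved. The work goes in short steps, Python scripts to look and compute and a tool call to move; the robot and the scene stay as the last step left them, time stands still between calls to the robot, and variables do not carry over. Pictures are saved under pics/ and viewed, about 8 in all and at most 12, crops included, and the job is handed in when it is done.

Besides the shell and the picture viewer there is one more tool, called after ">>>" as name(argument=value, ...), one argument or row to a line, values as JSON. send_rows: Moves the arm, as the interface text tells. Its arguments: {"type":"object","properties":{"moves":{"type":"array"},"claw":{"type":"number"},"newtons":{"type":"number"}},"required":["moves"]}

```bash
mkdir -p pics; cat > h.py <<'E'
import numpy as np, cv2
from workcell import env, imaging, job
def snap(n,fn=None):
    s=imaging.snapshot(n)
    if fn: cv2.imwrite('pics/'+fn,s['image'][:,:,::-1])
    np.save(f'last_{n}.npy',s,allow_pickle=True)
    return s
def load(n): return np.load(f'last_{n}.npy',allow_pickle=True).item()
def ray(s,u,v):
    x=(u-s['cx'])/s['fx'];y=(v-s['cy'])/s['fy'];return np.array([x,y,1.])
def rayw(s,u,v):
    x=(u-s['cx'])/s['fx'];y=(v-s['cy'])/s['fy'];r=np.hypot(x,y)
    return np.array([np.sin(r)*x/max(r,1e-9),np.sin(r)*y/max(r,1e-9),np.cos(r)])
def at(s,u,v,z,fish=False):
    T=np.array(s['world_from_camera']);d=T[:3,:3]@(rayw if fish else ray)(s,u,v);o=T[:3,3]
    return o+d*(z-o[2])/d[2]
def proj(s,p,fish=False):
    T=np.array(s['world_from_camera']);c=T[:3,:3].T@(np.array(p)-T[:3,3])
    if fish:
        rr=np.hypot(c[0],c[1]);th=np.arctan2(rr,c[2]);k=th/max(rr,1e-9)
        return s['cx']+s['fx']*c[0]*k,s['cy']+s['fy']*c[1]*k
    return s['cx']+s['fx']*c[0]/c[2],s['cy']+s['fy']*c[1]/c[2]
def tri(obs):
    A=np.zeros((3,3));b=np.zeros(3)
    for s,u,v,f in obs:
        T=np.array(s['world_from_camera']);d=T[:3,:3]@(rayw if f else ray)(s,u,v);d/=np.linalg.norm(d)
        P=np.eye(3)-np.outer(d,d);A+=P;b+=P@T[:3,3]
    return np.linalg.solve(A,b)
E
python3 - <<'E'
from h import *
for n in ['scene','side']:
    s=snap(n); T=s['world_from_camera'];print(n,s['fx'],s['cx'],s['cy'],np.round(T,3).tolist())
    im=cv2.resize(s['image'][:,:,::-1],(800,600),interpolation=cv2.INTER_CUBIC);cv2.imwrite(f'pics/{n}0.png',im)
print(env.sense())
E
```

```text
scene 466.1244598118032 281.12620533493805 212.19858940254258 [[0.383, 0.482, -0.788, 1.498], [0.923, -0.177, 0.341, -0.373], [0.024, -0.858, -0.513, 0.792], [0.0, 0.0, 0.0, 1.0]]
side 447.3857545993929 278.15628629229093 214.44746754716266 [[0.991, -0.073, 0.114, 0.41], [-0.136, -0.545, 0.827, -0.965], [0.002, -0.835, -0.55, 0.824], [0.0, 0.0, 0.0, 1.0]]
{'t': 0.1, 'joints': array([-1.51851254e+00,  5.28369135e-01,  1.43380007e+00,  2.92427505e-05,
        1.18141538e+00, -1.78519914e-01]), 'joint_vel': array([-0.00148275, -0.00344184, -0.00425366, -0.00240043,  0.00034643,
       -0.00117473]), 'joint_torque': array([-8.98944654e-05, -4.43305027e+01, -1.78586715e+01, -3.44794498e-04,
        3.92032831e-03,  2.07658552e-06]), 'tool_pos': array([ 0.14296555, -0.6077796 ,  0.24442572]), 'orientation': array([-9.93129333e-04,  9.93348741e-01,  1.15140291e-01,  7.63161000e-05]), 'ft_force': array([ 0.14541151, -0.02796849,  0.72623949]), 'ft_torque': array([-0.020641  , -0.00458024,  0.03436642]), 'opening': 0.08538456947133008}
```

View pics/scene0.png

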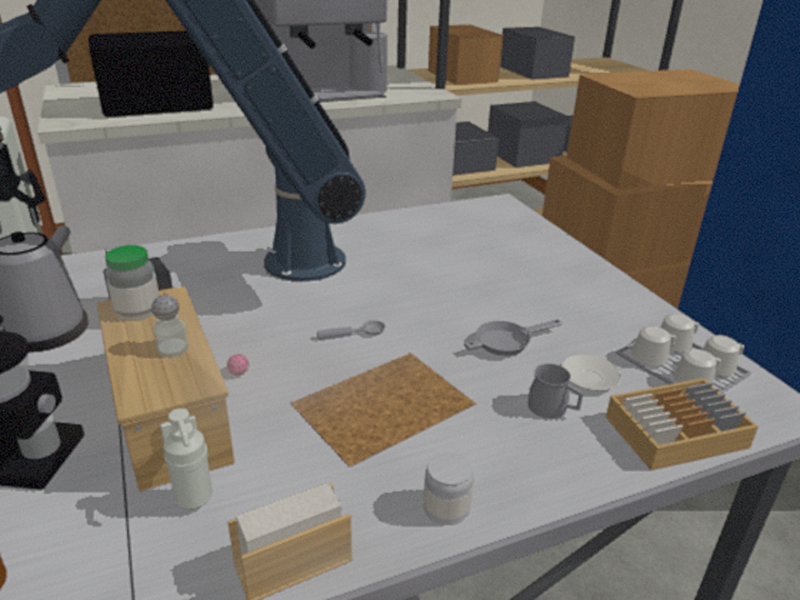

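View pics/side0.png

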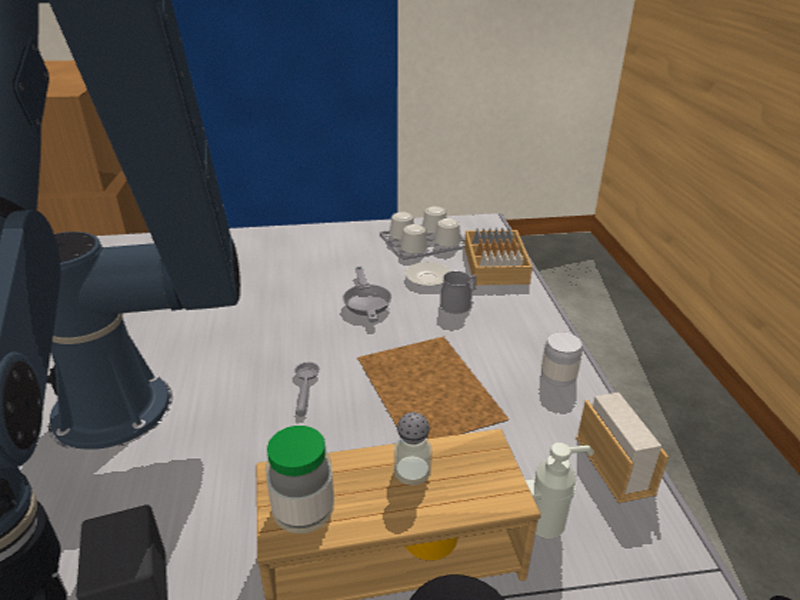

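The steel ball is at scene (165,308), side (414,427). The look-alike is a pink ball on the table at scene (237,364). The steel dish with the handle is at scene (502,338), side (367,298), and the plain white saucer at scene (590,375) is not it. A close crop will check the choice.

```bash
python3 - <<'E'
from h import *
def crop(n,x,y,w,h,k): 
    im=load(n)['image'][:,:,::-1][y:y+h,x:x+w]; return cv2.resize(im,None,fx=k,fy=k,interpolation=cv2.INTER_CUBIC)
a=crop('scene',320,215,100,75,4); b=crop('side',220,180,100,75,4)
c=crop('scene',70,190,100,75,4); d=crop('side',240,280,100,75,4)
cv2.imwrite('pics/c1.png',np.vstack([np.hstack([a,b]),np.hstack([c,d])]))
k=.7
S,D=load('scene'),load('side')
print('ball',tri([(S,165*k,308*k,0),(D,414*k,427*k,0)]))
print('mat scene',[at(S,u*k,v*k,.003).round(3) for u,v in [(292,405),(410,356),(474,402),(350,458)]])
print('mat side',[at(D,u*k,v*k,.003).round(3) for u,v in [(358,357),(443,337),(508,420)]])
E
```

```text
ball [ 0.51643206 -0.36091156  0.22961087]
mat scene [array([ 0.552, -0.177,  0.003]), array([0.486, 0.086, 0.003]), array([0.663, 0.14 , 0.003]), array([ 0.719, -0.122,  0.003])]
mat side [array([0.474, 0.09 , 0.003]), array([0.663, 0.135, 0.003]), array([ 0.731, -0.135,  0.003])]
```

View pics/c1.png

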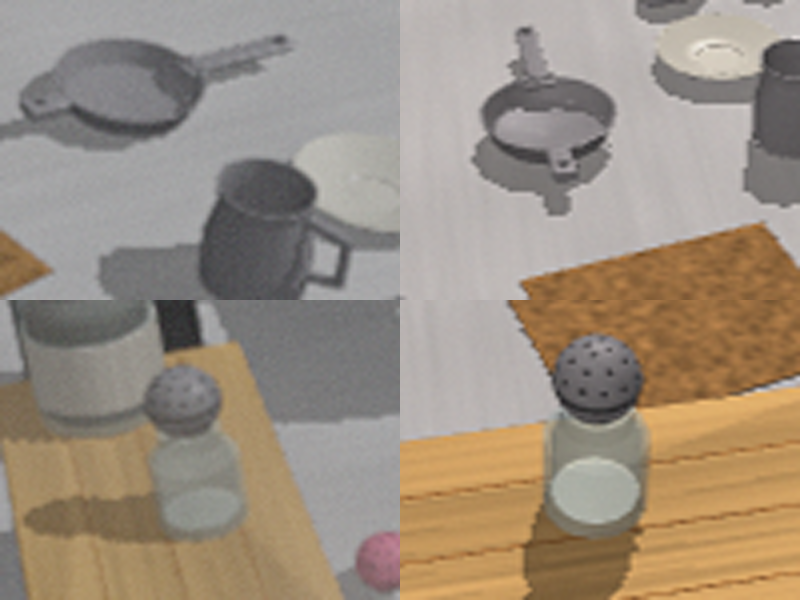

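```bash
python3 - <<'E'
from h import *
S,D=load('scene'),load('side')
print('ball',tri([(S,115.6,214.8,0),(D,289.3,299.3,0)]))
for nm,a,b in [('lugtip',(325.5,241.3),(261.3,224)),('handletip',(392.5,225.3),(250.5,187.3)),('rim',(352.3,235.2),(257.3,208))]:
    print(nm,tri([(S,*a,0),(D,*b,0)]).round(4),at(S,*a,.021).round(4),at(D,*b,.021).round(4))
E
```

```text
ball [ 0.51503083 -0.36101357  0.23004569]
lugtip [0.5163 0.194  0.0228] [0.5121 0.1971 0.021 ] [0.5168 0.1943 0.021 ]
handletip [0.503  0.4369 0.0175] [0.5069 0.4339 0.021 ] [0.5026 0.4302 0.021 ]
rim [0.5133 0.2865 0.0226] [0.5115 0.2876 0.021 ] [0.5134 0.2894 0.021 ]
```

The crop confirms it: the perforated steel ball on the canister mouth triangulates to z = 0.230 as expected. The dish's lug faces -y and its handle +y, with tips 0.24 m apart as expected. I'll move above the ball.

>>> send_rows(
  moves=[0,0,0.035,0,0,0,0.035,0,0.03,0.02,0.005,0,0.03,0.02,0,0,0.03,0.02,0,0,0.03,0.02,0,0,0.03,0.02,0,0,0.03,0.02,0,0,0.03,0.02,0,0,0.03,0.02,0,0,0.03,0.02,0,0,0.03,0.02,0,0],
  claw=0,
  newtons=20,
)

```text
t: 1.1
tool_pos: [0.4441, -0.4069, 0.3199]
orientation: [-0.0, 0.993, 0.115, -0.0]
ft_force: [-0.6, -0.7, -0.2]
opening: 0.0856
```

>>> send_rows(
  moves=[0.03,0.02,0,0,0.03,0.02,0,0,0.012,0.007,0,0,0,0,-0.02,0,0,0,0,0,0,0,0,0],
)

```text
t: 1.6
tool_pos: [0.514, -0.3608, 0.2988]
orientation: [-0.002, 0.993, 0.115, -0.002]
ft_force: [0.8, 0.3, -0.6]
opening: 0.0856
```

```bash
python3 - <<'E'
from h import *
s=env.sense();print(s['t'],s['tool_pos'],s['orientation'],s['joints'])
w=snap('wrist')
print(w['fx'],w['cx'],w['cy'],np.round(w['world_from_camera'],3).tolist())
print([np.round(proj(w,p,True),1) for p in [(.515,-.361,.230),(.515,-.361,.251),(.515,-.361,.215)]])
D=snap('side')
a=cv2.resize(w['image'][:,:,::-1],(560,420)); u,v=[int(x) for x in proj(D,(.515,-.361,.25))]
b=cv2.resize(D['image'][v-70:v+70,u-40:u+40,::-1],(240,420),interpolation=cv2.INTER_CUBIC);print('side crop origin',u-40,v-70)
cv2.imwrite('pics/w1.png',np.hstack([a,b]))
E
```

```text
1.6 [ 0.51398504 -0.3608219   0.2987984 ] [-0.00153107  0.99334114  0.11518986 -0.00153023] [-7.89524661e-01  4.80911287e-01  1.35863118e+00 -5.33815453e-04
  1.30634878e+00  5.50519501e-01]
325.19226210127806 277.3323503109027 208.02355147334697 [[0.228, -0.926, -0.301, 0.591], [-0.974, -0.218, -0.067, -0.344], [-0.003, 0.308, -0.951, 0.427], [0.0, 0.0, 0.0, 1.0]]
[array([277.3, 229. ]), array([277.2, 242.1]), array([277.4, 221.1])]
side crop origin 249 221
```

View pics/w1.png

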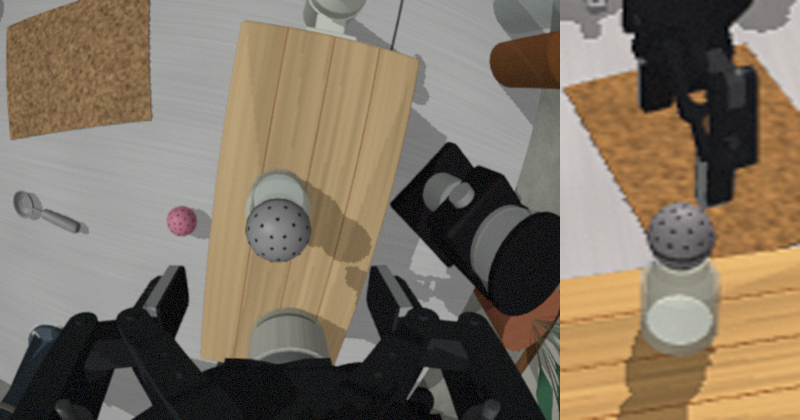

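Wrist view: the ball at (278,230) agrees with the predicted (277,229) within 1 mm, and the fingers straddle it freely. Next is the descent and the grip.

>>> send_rows(
  moves=[0.001,0,-0.014,0,0,0,-0.014,0,0,0,-0.012,0,0,0,-0.012,0,0,0,-0.01,0,0,0,-0.006,0,0,0,0,0,0,0,0,0],
)

```text
t: 2.37
tool_pos: [0.5159, -0.3619, 0.2326]
orientation: [0.0, 0.993, 0.115, 0.0]
ft_force: [0.1, 0.8, -0.3]
opening: 0.0855
```

>>> send_rows(
  moves=[0,0,0,0,0,0,0,0,0,0,0,0,0,0,0,0,0,0,0,0,0,0,0,0,0,0,0,0,0,0,0,0,0,0,0,0,0,0,0,0,0,0,0,0,0,0,0,0],
  claw=160,
  newtons=25,
)

```text
t: 3.37
tool_pos: [0.5161, -0.3613, 0.2327]
orientation: [0.0, 0.993, 0.115, 0.0]
ft_force: [-1.1, 2.2, 6.0]
opening: 0.0405
```

>>> send_rows(
  moves=[0,0,0.002,0,0,0,0.004,0,0,0,0.01,0,0,0,0.015,0,0,0,0.02,0,0,0,0.02,0,0,0,0.02,0,0,0,0.01,0,0,0,0,0,0,0,0,0],
)

```text
t: 4.2
tool_pos: [0.5159, -0.3615, 0.3335]
orientation: [0.0, 0.993, 0.115, 0.0]
ft_force: [0.1, -0.6, -1.1]
opening: 0.0403
```

```bash
python3 - <<'E'
from h import *
s=env.sense();p=s['tool_pos'];print(s['t'],p,s['opening'],s['ft_force'])
w=snap('wrist')
D=snap('side')
a=cv2.resize(w['image'][:,:,::-1],(400,300)); 
u,v=[int(x) for x in proj(D,p)];u-=50;v-=50
b=cv2.resize(D['image'][v:v+100,u:u+100,::-1],(400,400),interpolation=cv2.INTER_CUBIC);print('side crop origin',u,v, 'tcp',proj(D,p))
cv2.imwrite('pics/w2.png',np.hstack([cv2.copyMakeBorder(a,0,100,0,0,0),b]))
E
```

```text
4.2 [ 0.51593739 -0.36152324  0.33351902] 0.04034273785259004 [ 0.13690668 -0.5668788  -1.10108023]
side crop origin 240 205 tcp (np.float64(290.6912187977564), np.float64(255.94326279111795))
```

View pics/w2.png

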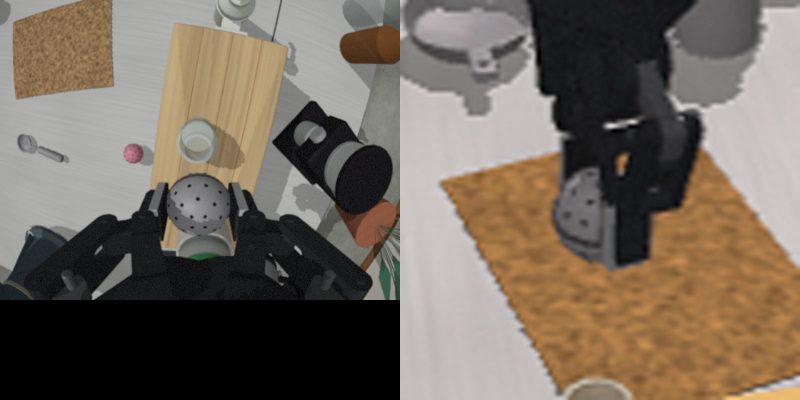

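```bash
python3 - <<'E'
from h import *
p=env.sense()['tool_pos'];W,D=load('wrist'),load('side')
print('ball',tri([(W,277,287,1),(D,290,259,0)])-p)
j=np.array([np.sin(.23),-np.cos(.23),0])
for z in (.01,0,-.005,-.01,-.015,-.02):
    print(z,'ball side',np.round(proj(D,p+[0,0,z]),1),'wrist',np.round(proj(W,p+[0,0,z],1),1),'near finger', [np.round(proj(D,p+j*o+[0,0,z])[1],1) for o in (.02,.034)])
# dish through wrist? visible?
E
```

```text
ball [-0.00163204 -0.00228308 -0.00290889]
0.01 ball side [290.4 252. ] wrist [274.1 296.6] near finger [np.float64(258.8), np.float64(263.8)]
0 ball side [290.3 256.5] wrist [274.3 284.9] near finger [np.float64(263.4), np.float64(268.3)]
-0.005 ball side [290.2 258.7] wrist [274.4 279.5] near finger [np.float64(265.6), np.float64(270.6)]
-0.01 ball side [290.2 261. ] wrist [274.4 274.4] near finger [np.float64(267.9), np.float64(272.9)]
-0.015 ball side [290.1 263.2] wrist [274.5 269.5] near finger [np.float64(270.1), np.float64(275.1)]
-0.02 ball side [290.1 265.3] wrist [274.6 265. ] near finger [np.float64(272.3), np.float64(277.3)]
```

Side and wrist views show the ball held between the pads about 3 mm below the TCP, with the canister still standing. I'll carry it to the dish.

>>> send_rows(
  moves=[0,0.01,0,0.03,0,0.02,0,0.06,0,0.03,0,0.09,0,0.03,0,0.09,0,0.03,0,0.09,0,0.03,0,0.09,0,0.03,0,0.09,0,0.03,0,0.09,0,0.03,0,0.09,0,0.03,0,0.09,0,0.03,0,0.09,0,0.03,0,0.09],
)

```text
t: 5.3
tool_pos: [0.5148, -0.0292, 0.3323]
orientation: [-0.001, 0.818, 0.576, -0.001]
ft_force: [0.3, 0.2, -0.4]
opening: 0.0407
```

>>> send_rows(
  moves=[0,0.03,0,0.09,0,0.03,0,0.09,0,0.03,0,0.09,0,0.03,-0.01,0.09,0,0.03,-0.015,0.04,0,0.03,-0.02,0,0,0.03,-0.02,0,-0.001,0.03,-0.02,0,-0.001,0.03,-0.02,0,-0.001,0.025,-0.02,0,-0.001,0.015,-0.02,0,-0.001,0.006,-0.015,0],
)

```text
t: 6.3
tool_pos: [0.5086, 0.2871, 0.1706]
orientation: [-0.001, 0.688, 0.726, -0.001]
ft_force: [0.2, 0.7, -0.5]
opening: 0.0403
```

>>> send_rows(
  moves=[0,0,0,0,0,0,0,0,0,0,0,0,0,0,0,0],
)

```text
t: 6.63
tool_pos: [0.5117, 0.2842, 0.1744]
orientation: [0.001, 0.689, 0.724, 0.001]
ft_force: [0.3, 0.5, 0.1]
opening: 0.0403
```

```bash
python3 - <<'E'
from h import *
s=env.sense();p=s['tool_pos'];print(s['t'],p,s['orientation'],s['opening'],s['ft_force'])
w=snap('wrist','w3.png')
for nm,q in dict(rimc=(.511,.285,.026),floor=(.511,.285,.003),lug=(.514,.211,.021),htip=(.503,.434,.021)).items(): print(nm,np.round(proj(w,q,1),1))
E
```

```text
6.6333 [0.51170174 0.28417724 0.17443754] [5.09142585e-04 6.89408915e-01 7.24371747e-01 8.12939908e-04] 0.04031020299287083 [0.26189452 0.49012792 0.09502543]
rimc [275.6 195.1]
floor [275.7 188.7]
lug [275.2 266.9]
htip [274.7  25.3]
```

View pics/w3.png

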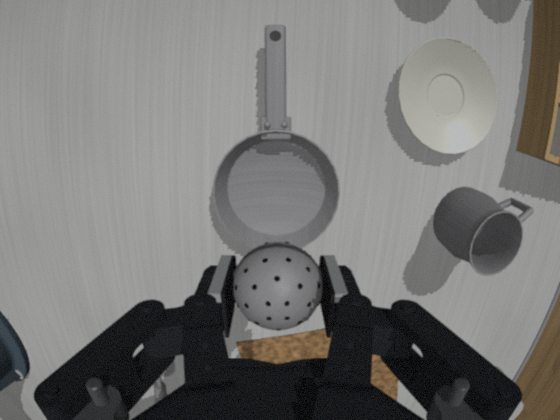

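Wrist view: rim spans u 215–339 with its top at v ≈ 132, and the handle tip is at (275,26), both close to prediction. I'll compute the dish pose from these points.

```bash
python3 - <<'E'
from h import *
w=load('wrist')
L,R=at(w,215,192,.026,1),at(w,339,190,.026,1)
print(L,R,(L+R)/2,np.linalg.norm(L-R))
h=at(w,275,26,.021,1); hb=at(w,277,120,.021,1);print('tip',h,'base',hb,np.degrees(np.arctan2(*(h-hb)[[1,0]])))
# fit with floor: inner floor left/right/top/bottom rings
F=[at(w,*q,.026,1) for q in [(215,192),(339,190),(277,131),(225,162),(330,160)]]
A=np.array([[2*f[0],2*f[1],1] for f in F]);b=[f[0]**2+f[1]**2 for f in F]
c=np.linalg.lstsq(A,b,rcond=None)[0];print(c[:2],np.sqrt(c[2]+c[0]**2+c[1]**2)); print('c from tip', h[:2]-.149*(h-c.tolist()[0] if 0 else h[:3]-np.array([c[0],c[1],.021]))[:2]/np.linalg.norm(h[:2]-c[:2]))
print('ball',at(w,278,286,.1714,1))
E
```

```text
[0.45687415 0.28542035 0.026     ] [0.56710179 0.29258276 0.026     ] [0.51198797 0.28900156 0.026     ] 0.11046010304736407
tip [0.50331237 0.43340386 0.021     ] base [0.5090428  0.35060743 0.021     ] 93.95918753058652
[0.5125865  0.28591628] 0.05506821514209286
c from tip [0.51266313 0.28469756]
ball [0.51276589 0.28125417 0.1714    ]
```

>>> send_rows(
  moves=[0.001,0.002,-0.01,0,0,0,-0.02,0,0,0,-0.02,0,0,0,-0.02,0,0,0,-0.02,0,0,0,-0.015,0,0,0,-0.01,0,0,0,-0.008,0,0,0,-0.006,0,0,0,-0.005,0,0,0,0,0,0,0,0,0],
)

```text
t: 7.68
tool_pos: [0.5123, 0.2867, 0.0396]
orientation: [0.0, 0.689, 0.725, 0.0]
ft_force: [-0.0, 0.7, 0.3]
opening: 0.0401
```

>>> send_rows(
  moves=[0,0,-0.003,0,0,0,-0.002,0,0,0,-0.002,0,0,0,0,0,0,0,0,0],
)

```text
t: 8.1
tool_pos: [0.5119, 0.2866, 0.0323]
orientation: [-0.0, 0.689, 0.725, -0.0]
ft_force: [-0.3, -0.6, -0.7]
opening: 0.0406
```

>>> send_rows(
  moves=[0,0,-0.001,0,0,0,-0.001,0,0,0,0,0,0,0,0,0],
)

```text
t: 8.43
tool_pos: [0.5119, 0.2866, 0.0302]
orientation: [-0.0, 0.689, 0.725, -0.0]
ft_force: [0.3, -0.0, -0.7]
opening: 0.0403
```

>>> send_rows(
  moves=[0,0,-0.001,0,0,0,0,0,0,0,0,0],
)

```text
t: 8.68
tool_pos: [0.5119, 0.2866, 0.0292]
orientation: [-0.0, 0.689, 0.725, -0.0]
ft_force: [0.8, 0.7, 0.0]
opening: 0.0404
```

>>> send_rows(
  moves=[0,0,-0.001,0,0,0,0,0,0,0,0,0],
)

```text
t: 8.93
tool_pos: [0.5119, 0.2866, 0.0282]
orientation: [-0.0, 0.689, 0.725, -0.0]
ft_force: [-0.0, 0.4, 0.4]
opening: 0.0403
```

>>> send_rows(
  moves=[0,0,-0.001,0,0,0,0,0,0,0,0,0],
)

```text
t: 9.18
tool_pos: [0.512, 0.2866, 0.0272]
orientation: [-0.0, 0.689, 0.725, -0.0]
ft_force: [0.3, 0.2, -1.0]
opening: 0.0405
```

>>> send_rows(
  moves=[0,0,-0.001,0,0,0,0,0,0,0,0,0],
)

```text
t: 9.43
tool_pos: [0.5121, 0.2866, 0.0265]
orientation: [0.0, 0.689, 0.725, 0.0]
ft_force: [0.3, -0.4, 1.2]
opening: 0.0404
```

>>> send_rows(
  moves=[0,0,-0.001,0,0,0,0,0,0,0,0,0],
)

```text
t: 9.68
tool_pos: [0.5121, 0.2867, 0.0263]
orientation: [0.0, 0.689, 0.725, 0.0]
ft_force: [-1.6, -0.3, 5.2]
opening: 0.0405
```

Contact at 5 N, so the ball is on the dish floor. I'll ease up 1 mm and open gradually.

>>> send_rows(
  moves=[0,0,0.001,0,0,0,0,0,0,0,0,0],
)

```text
t: 9.93
tool_pos: [0.5121, 0.2867, 0.0264]
orientation: [0.0, 0.689, 0.725, 0.0]
ft_force: [0.1, 0.5, 2.8]
opening: 0.0402
```

>>> send_rows(
  moves=[0,0,0,0,0,0,0,0,0,0,0,0,0,0,0,0],
  claw=120,
)

```text
t: 10.27
tool_pos: [0.5119, 0.2865, 0.0261]
orientation: [-0.0, 0.689, 0.725, -0.0]
ft_force: [0.4, 0.3, -0.6]
opening: 0.0454
```

>>> send_rows(
  moves=[0,0,0,0,0,0,0,0,0,0,0,0,0,0,0,0,0,0,0,0],
  claw=104,
)

```text
t: 10.68
tool_pos: [0.512, 0.2866, 0.0263]
orientation: [-0.0, 0.689, 0.725, -0.0]
ft_force: [-0.1, 0.3, -0.5]
opening: 0.0505
```

>>> send_rows(
  moves=[0,0,0.003,0,0,0,0.005,0,0,0,0.01,0,0,0,0.015,0,0,0,0.015,0,0,0,0.02,0,0,0,0.02,0,0,-0.01,0.01,0,0,-0.02,0,0,0.001,-0.02,0,0,0.001,-0.02,0,0,0,-0.005,0,0],
)

```text
t: 11.68
tool_pos: [0.5138, 0.2088, 0.1248]
orientation: [0.0, 0.69, 0.724, -0.001]
ft_force: [0.4, -0.4, 0.5]
opening: 0.0507
```

>>> send_rows(
  moves=[0,0,0,0,0,0,0,0,0,0,0,0,0,0,0,0,0,0,0,0,0,0,0,0],
  claw=0,
)

```text
t: 12.18
tool_pos: [0.5139, 0.2123, 0.1242]
orientation: [-0.0, 0.689, 0.725, -0.0]
ft_force: [0.1, -0.0, -0.1]
opening: 0.085
```

```bash
python3 - <<'E'
from h import *
s=env.sense();p=s['tool_pos'];print(s['t'],p,s['orientation'],s['opening'],s['ft_force'])
w=snap('wrist');D=snap('side')
b=cv2.resize(D['image'][170:275,205:305,::-1],None,fx=4,fy=4,interpolation=cv2.INTER_CUBIC)
a=cv2.resize(w['image'][:,:,::-1],(400,300))
cv2.imwrite('pics/w4.png',np.hstack([cv2.copyMakeBorder(a,0,120,0,0,0),b]))
for nm,q in dict(ball=(.5127,.285,.024),rimc=(.5127,.285,.026),lug=(.5174,.211,.021),lugtip=(.5184,.195,.026),htip=(.503,.434,.021)).items(): print(nm,np.round(proj(w,q,1),1),np.round(np.array(proj(w,q,1))/1.4,1))
E
```

```text
12.1833 [0.51386596 0.21225487 0.12421273] [-3.79091511e-05  6.88820445e-01  7.24931992e-01 -1.32232720e-05] 0.08497797303960496 [ 0.13340481 -0.02014396 -0.05023097]
ball [280.1 114.1] [200.1  81.5]
rimc [280.1 114.2] [200.1  81.5]
lug [281.2 214.1] [200.8 152.9]
lugtip [281.4 236.3] [201.  168.8]
htip [277.  -74.2] [197.8 -53. ]
```

View pics/w4.png

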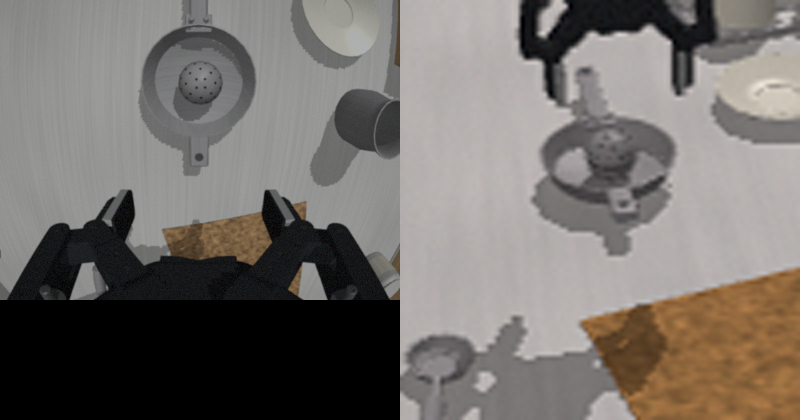

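The ball rests loose in the middle of the dish (wrist crop (201,82)), with the lug at (199,157) in line with the tool. I'll shift 1.5 mm and descend onto the lug.

>>> send_rows(
  moves=[0.0015,-0.001,-0.01,0,0,0,-0.015,0,0,0,-0.015,0,0,0,-0.015,0,0,0,-0.015,0,0,0,-0.012,0,0,0,-0.01,0,0,0,-0.006,0,0,0,-0.003,0,0,0,0,0,0,0,0,0],
)

```text
t: 13.2
tool_pos: [0.5158, 0.2107, 0.0235]
orientation: [0.0, 0.689, 0.725, 0.0]
ft_force: [-0.4, 0.5, 0.8]
opening: 0.0853
```

>>> send_rows(
  moves=[0,0,0,0,0,0,0,0,0,0,0,0,0,0,0,0,0,0,0,0,0,0,0,0,0,0,0,0,0,0,0,0,0,0,0,0],
  claw=150,
  newtons=20,
)

```text
t: 13.95
tool_pos: [0.5155, 0.2106, 0.0233]
orientation: [-0.0, 0.689, 0.725, -0.0]
ft_force: [0.5, 0.1, -0.2]
opening: 0.0352
```

>>> send_rows(
  moves=[0,0,0,0,0,0,0,0,0,0,0,0,0,0,0,0,0,0,0,0,0,0,0,0,0,0,0,0,0,0,0,0,0,0,0,0],
  claw=230,
  newtons=20,
)

```text
t: 14.7
tool_pos: [0.5154, 0.2106, 0.0233]
orientation: [-0.0, 0.689, 0.725, -0.0]
ft_force: [-0.7, 0.1, 1.9]
opening: 0.0197
```

>>> send_rows(
  moves=[0,0,0,0,0,0,0,0,0,0,0,0,0,0,0,0,0,0,0,0,0,0,0,0],
  newtons=60,
)

```text
t: 15.2
tool_pos: [0.5154, 0.2106, 0.0234]
orientation: [-0.0, 0.689, 0.725, -0.0]
ft_force: [-1.7, -0.9, 2.5]
opening: 0.0185
```

>>> send_rows(
  moves=[0,0,0,0,0,0,0,0,0,0,0,0,0,0,0,0,0,0,0,0,0,0,0,0],
  newtons=110,
)

```text
t: 15.7
tool_pos: [0.5154, 0.2105, 0.0234]
orientation: [-0.0, 0.689, 0.725, -0.0]
ft_force: [-1.6, -1.7, 5.1]
opening: 0.0175
```

```bash
python3 - <<'E'
from h import *
s=env.sense();p=s['tool_pos'];print(s['t'],p,s['orientation'],s['opening'],s['ft_force'])
w=snap('wrist');D=snap('side')
b=cv2.resize(D['image'][170:275,205:305,::-1],None,fx=4,fy=4,interpolation=cv2.INTER_CUBIC)
a=cv2.resize(w['image'][:,:,::-1],(400,300))
cv2.imwrite('pics/w5.png',np.hstack([cv2.copyMakeBorder(a,0,120,0,0,0),b]))
E
```

```text
15.7 [0.51542613 0.21051809 0.02338456] [-1.41253023e-05  6.89182260e-01  7.24588023e-01 -9.13396186e-05] 0.01745538567907736 [-1.61736032 -1.72541019  5.05827121]
```

View pics/w5.png

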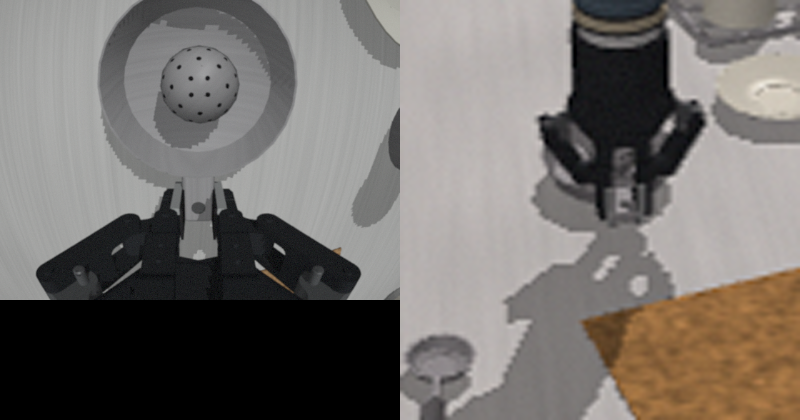

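Lug pinched, ball centred at (200,84). I'll lift slowly and check for tilt.

>>> send_rows(
  moves=[0,0,0.001,0,0,0,0.001,0,0,0,0.002,0,0,0,0.003,0,0,0,0.004,0,0,0,0.004,0,0,0,0.004,0,0,0,0.003,0,0,0,0.002,0,0,0,0.001,0,0,0,0,0,0,0,0,0],
)

```text
t: 16.8
tool_pos: [0.5155, 0.2106, 0.0483]
orientation: [-0.0, 0.689, 0.725, -0.0]
ft_force: [-0.1, 0.8, -2.6]
opening: 0.0174
```

```bash
cat > chk.py <<'E'
from h import *
import sys
a=load('wrist')['image'];w=snap('wrist');b=w['image']
# compare ball & rim in the wrist view (camera-fixed if no slip); ball region by phase correlation
s=env.sense();print(s['t'],s['tool_pos'],s['orientation'],s['opening'],s['ft_force'])
g=lambda i:cv2.cvtColor(i,cv2.COLOR_RGB2GRAY).astype(np.float32)
np.save('ref.npy',a) if not __import__('os').path.exists('ref.npy') else 0
r=g(np.load('ref.npy'));c=g(b)
for nm,(x,y,W,H) in dict(ball=(222,60,116,116),rimL=(130,60,60,120),rimR=(370,60,60,120),rimB=(225,205,100,45)).items():
    t=r[y:y+H,x:x+W];m=12
    y0=max(0,y-m);sr=c[y0:y+H+m,x-m:x+W+m];R=cv2.matchTemplate(sr,t,cv2.TM_CCOEFF_NORMED);_,v,_,l=cv2.minMaxLoc(R);print(nm,'shift',l[0]-m,l[1]-(y-y0),'score',round(v,2))
E
python3 chk.py
```

```text
16.85 [0.51540514 0.21058031 0.04824776] [-4.71165688e-05  6.89196843e-01  7.24574151e-01 -9.38452017e-05] 0.01711231577233483 [ 0.25741974 -0.34310059 -1.60954077]
ball shift 0 -3 score 0.93
rimL shift 2 0 score 0.98
rimR shift -1 1 score 0.99
rimB shift -2 -1 score 0.74
```

>>> send_rows(
  moves=[0,0,0.002,0,0,0,0.005,0,0,0,0.008,0,0,0,0.01,0,0,0,0.012,0,0,0,0.012,0,0,0,0.012,0,0,0,0.012,0,0,0,0.01,0,0,0,0.008,0,0,0,0.005,0,0,0,0.002,0],
)

```text
t: 17.85
tool_pos: [0.5159, 0.2107, 0.1475]
orientation: [0.001, 0.689, 0.725, 0.001]
ft_force: [0.7, -0.2, -2.4]
opening: 0.0173
```

```bash
python3 chk.py; python3 - <<'E'
from h import *
from scipy.optimize import least_squares
def quad(n):
    s=load(n) if n=='scene' else snap(n)
    hsv=cv2.cvtColor(s['image'],cv2.COLOR_RGB2HSV);m=cv2.inRange(hsv,(5,110,60),(22,255,215))
    m=cv2.morphologyEx(m,cv2.MORPH_CLOSE,np.ones((5,5)))
    m=cv2.morphologyEx(m,cv2.MORPH_OPEN,np.ones((5,5)))
    k,l,st,c=cv2.connectedComponentsWithStats(m)
    u,v=[int(t) for t in proj(s,(.605,-.018,.003))]; m=(l==l[v,u]).astype(np.uint8)
    cs=max(cv2.findContours(m,0,cv2.CHAIN_APPROX_NONE)[0],key=cv2.contourArea)
    q=cv2.approxPolyDP(cv2.convexHull(cs),8,True)[:,0];P=[at(s,*t,.003) for t in q.tolist()];print(n,st[l[v,u]],q.tolist());
    box=cv2.minAreaRect(np.array([at(s,*t,.003)[:2]*1000 for t in cs[:,0].tolist()],np.float32));print(np.round(P,4).tolist(),box)
quad('scene');quad('side')
E
```

```text
17.9 [0.51580437 0.21065904 0.14722752] [4.08516332e-04 6.89188385e-01 7.24581887e-01 5.40508698e-04] 0.017072888335808684 [-0.289692    0.029613   -2.09862904]
ball shift -1 -7 score 0.83
rimL shift 2 -1 score 0.97
rimR shift -1 2 score 0.96
rimB shift 0 -5 score 0.58
scene [ 214  250  114   75 4384] [[327, 279], [247, 324], [214, 292], [282, 250]]
[[0.6495, 0.1324, 0.003], [0.7309, -0.1209, 0.003], [0.5932, -0.1624, 0.003], [0.4845, 0.0709, 0.003]] ((606.3446655273438, -19.710922241210938), (193.55580139160156, 274.9730224609375), 14.428457260131836)
side [  180   237   198   183 20391] [[311, 237], [353, 290], [377, 358], [367, 404], [186, 419], [180, 324], [254, 249]]
[[0.6644, 0.1293, 0.003], [0.7283, -0.1189, 0.003], [0.7212, -0.3406, 0.003], [0.6647, -0.4482, 0.003], [0.3019, -0.4319, 0.003], [0.2789, -0.179, 0.003], [0.4839, 0.0925, 0.003]] ((503.79986572265625, -160.68167114257812), (450.4602966308594, 580.65673828125), 1.0328515768051147)
```

Lift is level enough: the ball moved about 2.7 mm, which corresponds to a tilt of about 1°. The mat's centre is at about (0.606, −0.019), yaw about 14.8°, so I turn by −1.363 rad and move the TCP to (0.534, −0.038).

>>> send_rows(
  moves=[0,-0.0015,0,-0.008,0.0002,-0.003,0,-0.016,0.0003,-0.0045,0,-0.025,0.0004,-0.006,0,-0.033,0.0004,-0.006,0,-0.033,0.0004,-0.006,0,-0.033,0.0004,-0.006,0,-0.033,0.0004,-0.006,0,-0.033,0.0004,-0.006,0,-0.033,0.0004,-0.006,0,-0.033,0.0004,-0.006,0,-0.033,0.0004,-0.006,0,-0.033],
)

```text
t: 18.95
tool_pos: [0.5197, 0.1469, 0.1464]
orientation: [0.0, 0.805, 0.594, 0.0]
ft_force: [-0.6, 0.1, -2.5]
opening: 0.0172
```

```bash
python3 chk.py
```

```text
19.0 [0.51981393 0.14602776 0.14632516] [ 3.12997455e-04  8.05072034e-01  5.93176946e-01 -1.77730383e-04] 0.01718666914925088 [-0.27375246 -0.07244583 -3.15282517]
ball shift -4 -12 score 0.53
rimL shift 2 0 score 0.97
rimR shift -1 -3 score 0.8
rimB shift 12 -8 score 0.4
```

>>> send_rows(
  moves=[0.0004,-0.006,0,-0.033,0.0004,-0.006,0,-0.033,0.0004,-0.006,0,-0.033,0.0004,-0.006,0,-0.033,0.0004,-0.006,0,-0.033,0.0004,-0.006,0,-0.033,0.0004,-0.006,0,-0.033,0.0004,-0.006,0,-0.033,0.0004,-0.006,0,-0.033,0.0004,-0.006,0,-0.033,0.0004,-0.006,0,-0.033,0.0004,-0.006,0,-0.033],
)

```text
t: 20.0
tool_pos: [0.5244, 0.075, 0.1463]
orientation: [-0.0, 0.906, 0.424, 0.0]
ft_force: [-0.8, -0.2, -2.5]
opening: 0.0173
```

>>> send_rows(
  moves=[0.0004,-0.006,0,-0.033,0.0004,-0.006,0,-0.033,0.0004,-0.006,0,-0.033,0.0004,-0.006,0,-0.033,0.0004,-0.006,0,-0.033,0.0004,-0.006,0,-0.033,0.0004,-0.006,0,-0.033,0.0004,-0.006,0,-0.033,0.0004,-0.006,0,-0.033,0.0004,-0.006,0,-0.033,0.0004,-0.006,0,-0.033,0.0004,-0.006,0,-0.033],
)

```text
t: 21.0
tool_pos: [0.5292, 0.003, 0.1463]
orientation: [-0.0, 0.971, 0.237, 0.0]
ft_force: [-0.1, 0.5, -2.8]
opening: 0.0174
```

>>> send_rows(
  moves=[0.0004,-0.006,0,-0.033,0.0004,-0.006,0,-0.033,0.0004,-0.006,0,-0.033,0.0004,-0.006,0,-0.033,0.0004,-0.0055,0,-0.029,0.0003,-0.0045,0,-0.025,0.0002,-0.003,0,-0.016,0.0002,-0.003,0,-0.012,0,-0.0015,0,-0.006,0,0,0,0,0,0,0,0,0,0,0,0],
)

```text
t: 22.0
tool_pos: [0.5318, -0.0377, 0.1463]
orientation: [-0.0, 0.991, 0.131, -0.0]
ft_force: [0.6, -0.1, -2.5]
opening: 0.0174
```

```bash
python3 - <<'E'
from h import *
s=env.sense();q=s['orientation'];print(s['t'],s['tool_pos'],q,np.degrees(2*np.arctan2(q[2],q[1])),s['opening'],s['ft_force'])
w=snap('wrist');S=snap('scene')
b=cv2.resize(S['image'][190:350,140:340,::-1],(500,400),interpolation=cv2.INTER_CUBIC)
a=cv2.resize(w['image'][:,:,::-1],(300,225))
cv2.imwrite('pics/f1.png',np.hstack([cv2.copyMakeBorder(a,0,175,0,0,0),b]))
E
```

```text
22.0 [ 0.531807   -0.03765933  0.14630307] [-6.49873605e-05  9.91357142e-01  1.31190735e-01 -5.58388953e-05] 15.076811570712586 0.01739990464969968 [ 0.63880899 -0.11824165 -2.47557657]
```

View pics/f1.png

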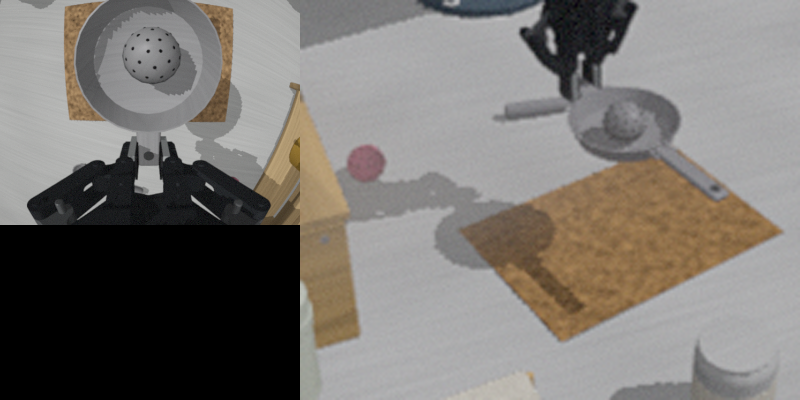

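The wrist view shows the ball near the dish's middle, at (152,54) against a rim centre of about (149,60). The mat lies symmetric and square under the dish. I'll add 2 mm in x, let it settle, and check level using the side camera.

>>> send_rows(
  moves=[0.0005,0,0,-0.001,0.001,0,0,-0.002,0.0005,0,0,-0.001,0,0,0,0,0,0,0,0,0,0,0,0,0,0,0,0,0,0,0,0,0,0,0,0,0,0,0,0,0,0,0,0,0,0,0,0],
)

```text
t: 23.1
tool_pos: [0.5339, -0.0379, 0.1463]
orientation: [-0.0, 0.992, 0.129, 0.0]
ft_force: [0.3, 0.0, -2.1]
opening: 0.0175
```

```bash
python3 - <<'E'
from h import *
s=env.sense();q=s['orientation'];p=s['tool_pos'];print(s['t'],p,np.degrees(2*np.arctan2(q[2],q[1])),s['opening'],s['ft_force'])
w=snap('wrist');S=snap('scene');D=snap('side')
a=cv2.resize(S['image'][190:290,240:340,::-1],(400,400),interpolation=cv2.INTER_CUBIC)
b=cv2.resize(D['image'][180:280,250:350,::-1],(400,400),interpolation=cv2.INTER_CUBIC)
c=cv2.resize(w['image'][:200,100:460,::-1],(360,200))
cv2.imwrite('pics/f2.png',np.vstack([np.hstack([a,b]),cv2.copyMakeBorder(c,0,0,0,440,0)]))
h=2*np.arctan2(q[2],q[1]);d=np.array([np.cos(h),np.sin(h),0])
for nm,l,z in [('tip',.2235,.144),('centre rim',.0745,.149)]:
    P=p+d*l;P[2]=z;print(nm,P,np.round((np.array(proj(S,P))-[240,190])*4,1),np.round((np.array(proj(D,P))-[250,180])*4+[400,0],1))
E
```

```text
23.1 [ 0.53389129 -0.03789819  0.14630532] 14.827059143942849 0.01747532979643835 [ 0.26993139  0.02127018 -2.10067119]
tip [0.74994933 0.01929598 0.144     ] [270.7 311.3] [806.8 146.4]
centre rim [ 0.60591064 -0.01883347  0.149     ] [115.7 184.1] [610.3 188. ]
```

View pics/f2.png

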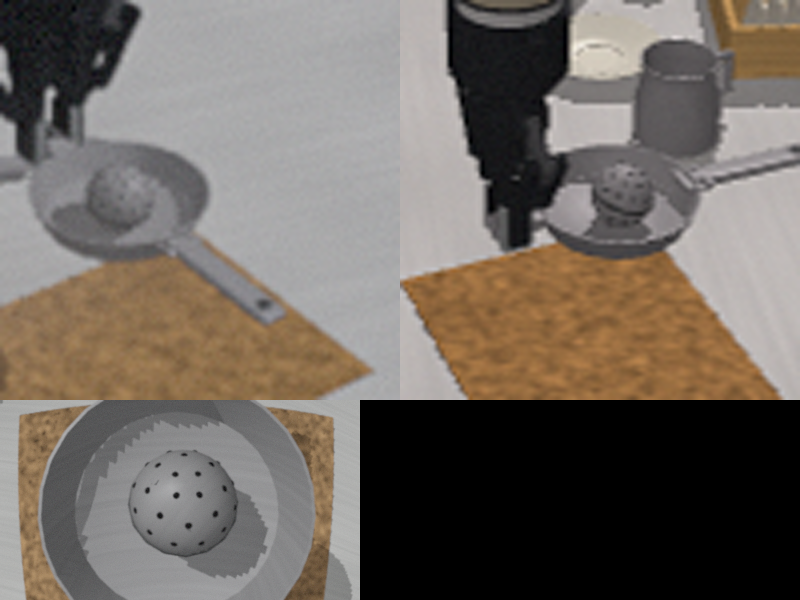

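Checks hold, so I'm handing in.

```bash
python3 -c "
from h import *
print(job.job_done()); s=env.sense(); print(s['t'],s['tool_pos'],s['opening'])"
```

```text
the job is handed in; nothing more can be done
None
the job is handed in; nothing more can be done
```

The job is done and handed in at about 23 s of the 72 s allowed; no verdict came back.

I set the steel tea ball in the middle of its drip dish, touching down at about 5 N. Then I pinched the lug at 110 N, lifted the dish and turned it about 78° clockwise, so the handle matches the mat's direction (tool at 14.8°, mat about 14.4–15°). The dish is held still about 12 cm above the mat's middle.

- **Ball and level:** the ball sat loose about 3 mm off the middle. The handle tip looked about 3–4 mm low, a droop of roughly 1°, well under the 5° at which the ball would roll off.
- **A disagreement mid-swing:** partway through the swing, my image tracker lost the ball after it shifted at least 5 mm. The later pictures showed it back near the middle.
- **Everything else:** the pictures showed nothing else disturbed, though I made no numeric check of the other objects.

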